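Stir the topping dispenser, then hold its gate half open

TASK

Loosen the chocolate balls in the topping dispenser: with the gate shut, swing the stirring lever all the way to its stop and let go so that it springs back to rest. Then draw the gate by its knob to half of its travel, never beyond three quarters, and hold it there against its spring: the program finishes while still holding the gate half open. Leave the cup under the outlet and everything else on the counter where it stands.

Things in the scene. Friction and masses are not known exactly. Their poses are not given: they have to be found in the camera images.
- dispenser: Fixed topping dispenser: steel base 170 x 360 x 10 mm, legs, white deck with its top 125 mm up (x -65 to 65, y -220 to 125 mm in this frame), on it a clear hopper of chocolate balls, 110 x 110 mm, its lid button ending 269 mm up. Origin on the counter under the hopper's centre, z up; -x is the side facing the robot, +y the stirring lever's side, -y the gate's side.
- gate_knob (a point): Grip point of the gate's knob, an upright black post 18 mm across, 131 to 177 mm above the counter; this point is on its axis, 160 mm up. Shut, it lies at x 0, y -140 mm in the dispenser frame, 85 mm clear of the hopper; it moves with the gate along -y. Beside it run two rails 8 mm high (tops 133 mm up), 27 to 35 mm from its path.
- gate (a joint): Gate opening in m: 0 shut, 0.060 fully open (end stop), half is 0.030; grows as the knob is drawn straight away from the hopper (dispenser -y). A spring pulls it shut: 3 N shut, 9 N half, 15 N full. A thin black pointer bar at the knob's foot passes three black marks on the deck, outside the rails, 30 mm apart: shut, half, open.
- lever_knob (a point): Grip point of the stirring lever's knob: an upright black post 18 mm across, 139 to 185 mm above the counter, at the outer end of a flat steel arm 85 mm long on the hopper's +y side; this point is on the post's axis 168 mm up. At rest it lies at x 0, y +170 mm in the dispenser frame.
- lever_pivot (a point): The stirring lever's upright pivot axis, at the same height as lever_knob, at x = 0, y = +85 mm in the dispenser frame; the knob swings level about it at a radius of 85 mm.
- lever (a joint): Lever angle in rad: 0 at rest (arm along the dispenser's +y), 0.9 at its end stop; grows anticlockwise seen from above, the knob moving from +y towards the dispenser's -x (robot's side). A spring returns it to 0 when let go: about 1.3 N at the knob at rest, 6 N at the stop.
- cup: Open paper cup, 72 mm across the rim and 70 mm tall, standing on the base plate under the outlet; origin at the centre of its underside. Leave in place.
- dessert_cup: Filled dessert cup with a clear domed lid, 78 mm across, 110 mm tall, beyond the gate; origin at the centre of its underside. Bystander.
- juice_a: Amber juice bottle with a black cap, 56 mm across, 145 mm tall; origin at the centre of its underside. Bystander.
- juice_b: A second such bottle, off to the side. Bystander.
- price_stand: Small blank pink card 68 mm wide on a 50 x 70 mm black foot, 53 mm tall, past the gate end of the dispenser; origin at the centre of its underside. Bystander.
- cake_tray: Steel tray 160 x 110 mm with a slice of layer cake, 58 mm tall; origin at the centre of its underside. Bystander.
- gift_box: Round pink box, 122 mm across, 85 mm tall; origin at the centre of its underside. Bystander.
- server: Cake server (spatula) with a black handle lying on the counter. Bystander.

How it is judged:
On the way, in this order (a step that is already met when the one before it is completed fails the run):
1. the stirring lever is swung to its stop (beyond 0.83 of 0.9 rad) with the gate shut (value of joint lever above 0.83 rad and value of joint gate below 0.006 m), for 0.1 s.
2. the lever is let go and back at rest, the gate still shut (value of joint lever below 0.08 rad and contact force between the fingers and dispenser below 0.5 N and value of joint gate below 0.006 m), for 0.1 s.
At the end, for the whole second after the job is handed in: The fingers hold the gate still at half travel (24 to 36 mm open of 60) with more than 2 N on it, the lever is at rest (below 0.1 rad), the cup stands upright under the outlet (within 30 mm), and no bystander is more than 40 mm from where it stood (value of joint gate between 0.024 and 0.036 m and velocity of joint gate between -0.01 and 0.01 m/s and contact force between the fingers and dispenser above 2 N and value of joint lever below 0.1 rad and horizontal distance between cup and dispenser below 0.03 m and angle between cup's own z axis and vertical below 0.15 rad and distance of each of cup, dessert_cup, juice_a, juice_b, price_stand, cake_tray, gift_box, server from where it was at the start of the episode below 0.04 m); the arm keeps its last pose, push and grip.
It fails at once if the gate is drawn beyond three quarters of its travel (46 mm) (value of joint gate above 0.046 m).
It fails at once if the cup or a bystander is knocked over or moved by more than 40 mm (distance of any of cup, dessert_cup, juice_a, juice_b, price_stand, cake_tray, gift_box, server from where it was at the start of the episode above 0.04 m or angle between any of cup, dessert_cup, juice_a, juice_b, price_stand, cake_tray, gift_box's own z axis and vertical above 0.5 rad).
It also fails if it takes over 48 s, if anything falls off the work surface, if the arm or the gripper's body presses on something with over 40 N, if the wrist force passes 120 N, or if a joint passes its speed limit or range.

ROBOT

A 6-joint arm with a two-finger parallel gripper is mounted at the origin on the work surface. World frame = base frame: x ahead of the robot, y to its left, z up, the work surface at z = 0. Lengths are in m, angles in rad, forces in N, time in s.
With the tool pointing down it reaches from about 0.375 to 0.9 m from the base axis. Payload 3.1 kg.
Tool frame: the origin (TCP) lies on the centre line of the jaws, within the pads' length; the fingertips stand 22 mm ahead of it and the grasp point (between the pads) lies 3 mm ahead of it; z points along the fingers, y is the line along which they close (so a half turn about z gives the same grasp; the last joint's range is limited). The gripper opens to 85 mm and grips with 20 to 120 N. Pads are 22 mm wide; open, the fingers measure 114 mm over their backs; the gripper's body (76 mm by 85 mm) begins 54 mm behind the grasp point. The pads swing forward as they close: fully open they stand 13 mm farther back than shut.
Start: joints at [1.129, 0.527, 1.433, -0, 1.181, -0.178], TCP at [0.162, 0.604, 0.253] pointing down, gripper open.
Joint ranges: [-3.08, 3.08], [-0.75, 2.2], [0.22, 2.44], [-1.43, 4.57], [0, 2.65], [-2.85, 2.85]. Speed limits (rad/s): [2.79, 2.79, 3.14, 3.14, 3.14, 3.14].

INTERFACE

Orientations are given as a unit quaternion [x, y, z, w].
In Python, from station import sense, eyes, job gives the robot as it stands.
- The arm moves only by the tool pendant, called as name(argument=value, ...) on one line, values as JSON. Schema: {"type":"object","properties":{"deltas":{"type":"array","items":{"type":"array","prefixItems":[{"type":"array","items":{"type":"number"},"minItems":3,"maxItems":3},{"type":"number"},{"type":"number"}],"minItems":3,"maxItems":3},"minItems":1,"maxItems":20},"force":{"type":"number"},"only":{"type":"string"},"quiet":{"type":"boolean"},"lines":{"type":"string"}},"required":["deltas"],"additionalProperties":false}. deltas is a list of rows, 1 to 20 of them, each written [[dx, dy, dz], turn, opening]: dx, dy, dz in m, then a turn about the tool's z in rad, then the opening from 0.0 (shut) to 1.0 (fully open); each row is the pose to reach, as a shift and turn from the pose commanded when the call began, along the tool's axes at that moment; what a row does not reach only later rows make up. A row lasts 1/10 s, in which the tool goes at most 0.05 m and 0.15 rad, less where a joint would pass 70% of its speed; a pose out of reach is approached as far as the arm can. The fingers move at their own pace and stop on an object; force is the grip in N (left out, the last holds). Time passes only in rows, so rows that do not move let the fingers close. The tool returns the time, the measured TCP pose, the force, the opening and the grip force at its end. only (a regular expression) keeps the lines of the reply that match it, lines (a string "A,B") keeps lines A to B, and quiet returns only ok. Input that does not fit is refused with a message, and nothing moves.
- sense(): the state, without advancing time (a new reading comes with each control period).
- eyes.snapshot(name): name is "scene" or "top" or "wrist"; returns a dict with "pixels" (400x640x3 uint8, red, green, blue), "range_z" (400x640 float32, m along the optical axis (not along the pixel's ray), 0 where there is no reading), "fov_y" (degrees; the focal length in pixels is half the picture's height over the tangent of half this angle, whatever the lens; pixels are square), "cx", "cy" (the principal point, pixels), "R" (3x3) and "t" (3): a world point X has camera coordinates R X + t; the wrist camera has in their place "hand_eye" (4x4, takes a point from camera to tool coordinates, whose origin is the TCP and whose axes are the flange's). Camera axes: x right, y down, z forward; pixel columns grow to the right and rows downward; lengths in m; the calibration is good to about 2 mm. The wrist camera is an equidistant fisheye: a pixel r from the principal point sees the ray r / f radians off the axis. A picture is of the moment at which its call begins: read the wrist's pose just before it.
- job.sign_off(): hands the job in; it is judged then, once.
The state is a dict: "t": time; "q": joint angles; "qd": joint speeds; "tau": joint torques, N m; "tcp_pos": TCP position; "tool_rot": TCP orientation; "force": force on the tool from outside, world axes, zero at the start; "ft_torque": the same for the moment, N m; "finger_gap": opening from 0.0 (shut) to 1.0 (fully open); "gripper_force": force on a finger pad.
Only numpy, scipy, OpenCV 4.12 (cv2) and the standard library are available. Lean on these libraries where they do the work, as an engineer would, in place of code of your own. Each camera call takes 0.05 s, during which the arm holds its last target. There are 200 camera calls.

## Working session

There is one attempt and no reset: what is moved stays moved. The work goes in short steps, Python scripts to look and compute and a tool call to move; the robot and the scene stay as the last step left them, time stands still between calls to the robot, and variables do not carry over. Pictures are saved under pics/ and viewed, at most 10 in all, crops included, and the job is handed in when it is done.

```bash
mkdir -p pics; ls; cat > h.py <<'E'
import numpy as np, cv2
from station import sense, eyes, job
def snap(name, tag):
    s=eyes.snapshot(name); np.save(f'pics/{tag}.npy',s,allow_pickle=True)
    cv2.imwrite(f'pics/{tag}.png',cv2.cvtColor(s['pixels'],cv2.COLOR_RGB2BGR)); return s
def load(tag): return np.load(f'pics/{tag}.npy',allow_pickle=True).item()
def f(s): return 200/np.tan(np.radians(s['fov_y'])/2)
def world(s,u,v,z=None):
    R,t=np.array(s['R']),np.array(s['t']); r=np.array([(u-s['cx'])/f(s),(v-s['cy'])/f(s),1])
    c=-R.T@t; d=R.T@r
    k=s['range_z'][int(v),int(u)] if z is None else (z-c[2])/d[2]
    return c+k*d
def pix(s,X):
    c=np.array(s['R'])@X+np.array(s['t']); return f(s)*c[:2]/c[2]+[s['cx'],s['cy']]
E
python3 - <<'E'
from h import *
s=sense();print({k:np.round(v,3).tolist() for k,v in s.items()})
for n in('top','scene'):
    s=snap(n,n); print(n,s['fov_y'],s['cx'],s['cy'],np.round(-np.array(s['R']).T@s['t'],3))
E
```

```text
pics
{'t': 0.0, 'q': [1.13, 0.528, 1.434, -0.0, 1.181, -0.178], 'qd': [-0.0, -0.0, 0.001, -0.0, -0.0, -0.001], 'tau': [-0.001, -44.235, -17.803, -0.0, 0.009, -0.0], 'tcp_pos': [0.162, 0.603, 0.252], 'tool_rot': [0.131, 0.991, -0.001, -0.0], 'force': [0.696, -0.377, -0.607], 'ft_torque': [0.024, -0.023, 0.021], 'gripper_force': 0.0, 'finger_gap': 1.002}
top 48.29007178841105 325.5499550730651 198.1667119709363 [ 0.294 -0.015  1.506]
scene 48.6127599114329 320.76220027556997 197.949808140594 [1.352 0.402 1.377]
```

View pics/top.png

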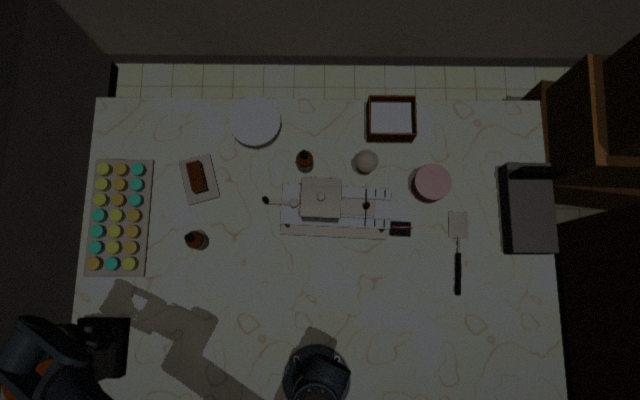

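View pics/scene.png

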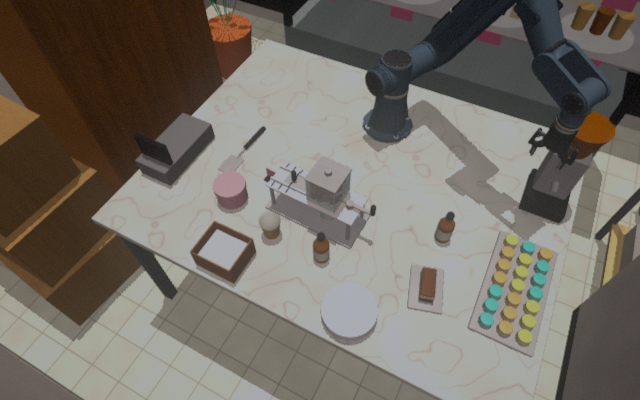

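Top view: lever knob near (266,200), lid button (320,197), gate knob (366,206), price card (400,228), dessert cup (366,161) and bottle (304,160). I'll enlarge this area.

```bash
python3 - <<'E'
from h import *
s=load('top'); p=s['pixels'][140:250,250:420]
im=cv2.resize(cv2.cvtColor(p,cv2.COLOR_RGB2BGR),None,fx=4.7,fy=4.7,interpolation=cv2.INTER_CUBIC)
cv2.imwrite('pics/c1.png',cv2.convertScaleAbs(im,alpha=1.5))
for n,u,v,z in[('lev',266,200,.185),('btn',320.5,197,.269),('gate',366,205.5,.177)]: print(n,world(s,u,v,z).round(4),world(s,u,v).round(4))
E
```

```text
lev [0.546  0.1541 0.185 ] [0.5468 0.1546 0.1813]
btn [ 0.5397 -0.0103  0.269 ] [ 0.5405 -0.0103  0.2652]
gate [ 0.5326 -0.1479  0.177 ] [ 0.5333 -0.1483  0.1732]
```

View pics/c1.png

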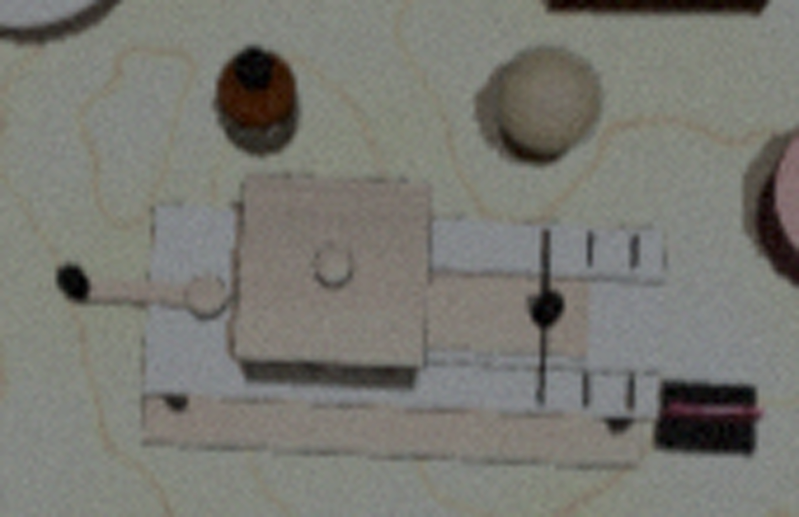

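```bash
python3 - <<'E'
from h import *
for n in('top','scene'):
    s=load(n); Z=s['range_z'].astype(float); v,u=np.mgrid[:400,:640]
    c=np.stack([(u-s['cx'])/f(s)*Z,(v-s['cy'])/f(s)*Z,Z],-1); R=np.array(s['R']);X=(c-np.array(s['t']))@R
    dark=s['pixels'].max(-1)<50
    for nm,xy,r,z0,z1,dk in[('lev',(.546,.158),.03,.15,.2,1),('gate',(.533,-.149),.03,.145,.19,1),('btn',(.54,-.01),.025,.258,.28,0),('lid',(.54,-.01),.1,.235,.257,0),('deck',(.53,-.02),.26,.118,.13,0)]:
        m=(Z>0)&(np.hypot(X[...,0]-xy[0],X[...,1]-xy[1])<r)&(X[...,2]>z0)&(X[...,2]<z1)
        if dk:m&=dark
        if m.sum()<3: print(n,nm,m.sum());continue
        P=X[m];rect=cv2.minAreaRect(P[:,:2].astype(np.float32)*1000)
        print(n,nm,m.sum(),'mean',P.mean(0).round(4),'min',P.min(0).round(3),'max',P.max(0).round(3),np.round(np.array(rect[0]+rect[1]+(rect[2],)),1))
E
```

```text
top lev 37 mean [0.5476 0.1576 0.1789] min [0.541 0.151 0.153] max [0.555 0.167 0.191] [548.2 158.7  15.7  13.4  88.6]
top gate 37 mean [ 0.5344 -0.1494  0.1722] min [ 0.527 -0.157  0.146] max [ 0.544 -0.141  0.181] [ 535.4 -150.6   14.7   17.4   44.1]
top btn 58 mean [ 0.5408 -0.01    0.2683] min [ 0.527 -0.02   0.259] max [0.553 0.011 0.274] [540.8  -4.1  23.7  33.1   6.5]
top lid 1455 mean [ 0.541  -0.0106  0.2528] min [ 0.482 -0.069  0.244] max [0.602 0.048 0.257] [541.9 -10.3 116.  116.5  87.5]
top deck 2126 mean [ 0.5332 -0.0744  0.1252] min [ 0.468 -0.23   0.118] max [0.696 0.117 0.13 ] [582.7 -59.9 345.  216.4  87.4]
scene lev 0
scene gate 0
scene btn 45 mean [ 0.5458 -0.0111  0.2669] min [ 0.53  -0.025  0.258] max [ 0.565 -0.001  0.275] [545.8 -11.6  24.4  29.9  64.3]
scene lid 975 mean [ 0.5487 -0.0103  0.2521] min [ 0.482 -0.072  0.235] max [0.603 0.048 0.257] [543.7 -12.7 117.6 119.9  88. ]
scene deck 1368 mean [ 0.5575 -0.0538  0.1251] min [ 0.469 -0.235  0.118] max [0.718 0.115 0.13 ] [593.6 -62.9 347.7 239.3  87.6]
```

```bash
cat >> h.py <<'E'
from scipy.spatial.transform import Rotation as Rn
O=np.array([.541,-.0103,0]); yaw=-.0436
D=lambda p: O+Rn.from_euler('z',yaw).apply(p)
def need(target, yang=None):
    s=sense(); R=Rn.from_quat(s['tool_rot']).as_matrix(); a=np.arctan2(R[1,1],R[0,1])
    print('t',s['t'],'tcp',np.round(s['tcp_pos'],4),'ang',round(a,3),'force',np.round(s['force'],1),'gap',round(s['finger_gap'],3),'q',np.round(s['q'],2))
    print('tool shift',(R.T@(np.array(target)-s['tcp_pos'])).round(4),'turn',None if yang is None else round(a-yang,3))
E
python3 - <<'E'
from h import *
print(D([0,.17,.168]),D([0,.085,.168]),D([0,-.14,.16]))
need(D([0,.17,.25]),yaw)
E
```

```text
[0.54840965 0.15953844 0.168     ] [0.54470483 0.07461922 0.168     ] [ 0.53489793 -0.15016695  0.16      ]
t 0.1 tcp [0.1621 0.603  0.2524] ang 1.308 force [-0.6  1.2 -0.1] gap 1.0 q [ 1.13  0.53  1.43 -0.    1.18 -0.18]
tool shift [-0.4883 -0.3279  0.0029] turn 1.352
```

pendant(deltas=[[[-0.12,-0.08,0],0.35,1],[[-0.25,-0.165,0],0.7,1],[[-0.37,-0.25,0],1.05,0.6],[[-0.488,-0.328,0],1.352,0.5],[[-0.488,-0.328,0],1.352,0.5],[[-0.488,-0.328,0],1.352,0.5],[[-0.488,-0.328,0],1.352,0.5],[[-0.488,-0.328,0],1.352,0.5],[[-0.488,-0.328,0],1.352,0.5],[[-0.488,-0.328,0],1.352,0.5],[[-0.488,-0.328,0],1.352,0.5],[[-0.488,-0.328,0],1.352,0.5],[[-0.488,-0.328,0],1.352,0.5],[[-0.488,-0.328,0],1.352,0.5],[[-0.488,-0.328,0],1.352,0.5]], force=30)

```text
t: 1.6
tcp_pos: [0.5471, 0.1606, 0.2528]
tool_rot: [0.722, 0.692, -0.001, -0.001]
force: [0.1, 0.1, -0.1]
finger_gap: 0.501
gripper_force: 0.0
```

```bash
python3 - <<'E'
from h import *
need(D([0,.17,.17]),yaw)
need(D([0,.17,.17]),yaw); s=snap('wrist','w1'); 
E
```

```text
t 1.6 tcp [0.5471 0.1606 0.2528] ang -0.043 force [ 0.1  0.1 -0.1] gap 0.501 q [0.09 0.45 1.57 0.   1.12 0.13]
tool shift [-0.001   0.0015  0.0828] turn 0.0
t 1.6 tcp [0.5471 0.1606 0.2528] ang -0.043 force [ 0.1  0.1 -0.1] gap 0.501 q [0.09 0.45 1.57 0.   1.12 0.13]
tool shift [-0.001   0.0015  0.0828] turn 0.0
```

View pics/w1.png

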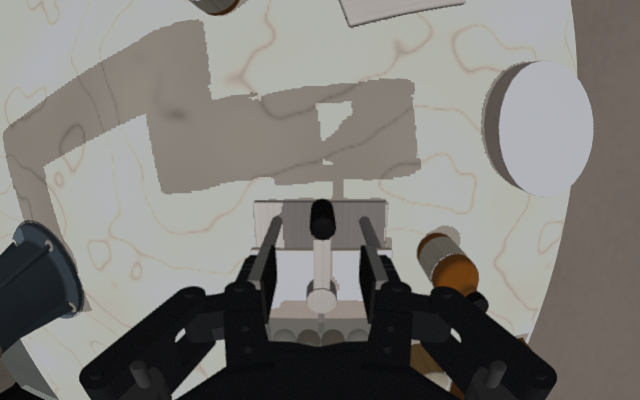

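The wrist view shows the lever knob at about (322,220), midway between the fingers (about 265–375). I'll check its predicted pixel along the radius.

```bash
python3 - <<'E'
from h import *
s=load('w1'); st=sense(); R=Rn.from_quat(st['tool_rot']).as_matrix(); H=np.array(s['hand_eye'])
def wp(X):
    c=np.linalg.inv(H)@np.r_[R.T@(X-st['tcp_pos']),1]; c=c[:3]; th=np.arctan2(np.hypot(*c[:2]),c[2]); fo=f(s)
    return (fo*th*c[:2]/np.hypot(*c[:2])+[s['cx'],s['cy']]).round(1)
for p in([0,.17,.185],[0,.17,.139],[0,.085,.14],[0,.16,.185],[.0,.17,.168]): print(p,wp(D(p)))
E
```

```text
[0, 0.17, 0.185] [318.6 228.8]
[0, 0.17, 0.139] [318.6 207. ]
[0, 0.085, 0.14] [318.4 296.8]
[0, 0.16, 0.185] [318.6 242.6]
[0.0, 0.17, 0.168] [318.6 219.7]
```

```bash
sed -i 's/O=np.array(\[.541/O=np.array([.5425/' h.py
```

pendant(deltas=[[[0,0.003,0.04],0,0.5],[[0,0.003,0.07],0,0.5],[[0,0.003,0.083],0,0.5],[[0,0.003,0.083],0,0.5],[[0,0.003,0.083],0,0.5]])

```text
t: 2.15
tcp_pos: [0.5517, 0.1606, 0.1711]
tool_rot: [0.722, 0.692, 0.0, 0.0]
force: [0.5, -0.9, 0.5]
finger_gap: 0.498
gripper_force: 0.0
```

```bash
python3 - <<'E'
from h import *
need(D([0,.17,.17]),yaw)
# tool shifts for arc angle phi (tool turning with it), relative to current pose
s=sense();R=Rn.from_quat(s['tool_rot']).as_matrix()
for ph in (.15,.3,.45,.6,.75,.9,1.0,1.04):
    P=D([-.085*np.sin(ph),.085+.085*np.cos(ph),.17]); print(ph,(R.T@(P-D([0,.17,.17]))).round(3))
E
```

```text
t 2.15 tcp [0.5517 0.1606 0.1711] ang -0.043 force [ 0.5 -0.9  0.5] gap 0.498 q [0.09 0.57 1.64 0.   0.93 0.13]
tool shift [-0.0011 -0.0017  0.0011] turn 0.001
0.15 [-0.001 -0.013 -0.   ]
0.3 [-0.004 -0.025 -0.   ]
0.45 [-0.008 -0.037 -0.   ]
0.6 [-0.015 -0.048 -0.   ]
0.75 [-0.023 -0.058 -0.   ]
0.9 [-0.032 -0.067 -0.   ]
1.0 [-0.039 -0.072 -0.   ]
1.04 [-0.042 -0.073 -0.   ]
```

pendant(deltas=[[[-0.001,-0.013,0],-0.1,0.5],[[-0.002,-0.019,0],-0.2,0.5],[[-0.004,-0.025,0],-0.3,0.5],[[-0.006,-0.031,0],-0.37,0.5],[[-0.008,-0.037,0],-0.45,0.5],[[-0.011,-0.043,0],-0.52,0.5],[[-0.015,-0.048,0],-0.6,0.5],[[-0.019,-0.053,0],-0.67,0.5],[[-0.023,-0.058,0],-0.75,0.5],[[-0.027,-0.063,0],-0.82,0.5],[[-0.032,-0.067,0],-0.9,0.5],[[-0.032,-0.067,0],-0.9,0.5],[[-0.032,-0.067,0],-0.9,0.5]])

```text
t: 3.45
tcp_pos: [0.4856, 0.1325, 0.1728]
tool_rot: [0.35, 0.937, 0.003, 0.003]
force: [2.2, 5.1, -0.0]
finger_gap: 0.502
gripper_force: 2.9
```

```bash
python3 - <<'E'
from h import *
s=sense()
piv=D([0,.085,0])
d=np.array(s['tcp_pos'])-piv; print('phi',-(np.arctan2(d[0],d[1])+yaw),'r',np.hypot(*d[:2]))
need(D([0,.17,.17]),yaw)
snap('wrist','w2');snap('top','t2')
E
```

```text
phi 0.851602881821229 r 0.0838258125309217
t 3.45 tcp [0.4856 0.1325 0.1728] ang 0.855 force [ 2.2  5.1 -0. ] gap 0.502 q [ 0.04  0.48  1.82  0.    0.83 -0.82]
tool shift [-0.0308  0.0625  0.0034] turn 0.899
```

View pics/w2.png

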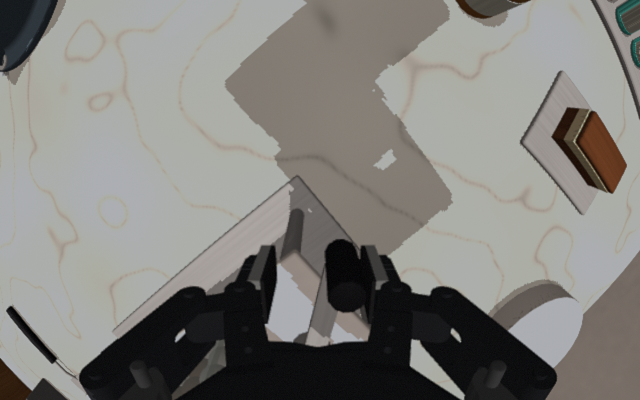

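Knob at (345,275) is against the trailing (right) finger and the lever is at roughly 0.7 rad. I'll keep advancing in small steps.

pendant(deltas=[[[0,-0.004,0],-0.05,0.5],[[0,-0.008,0],-0.1,0.5],[[-0.001,-0.011,0],-0.13,0.5],[[-0.001,-0.011,0],-0.13,0.5]])

```text
t: 3.95
tcp_pos: [0.4786, 0.1238, 0.1727]
tool_rot: [0.289, 0.957, 0.003, 0.003]
force: [1.2, 7.5, 1.5]
finger_gap: 0.499
gripper_force: 3.4
```

pendant(deltas=[[[0,-0.002,0],0,0.5],[[0,-0.002,0],0,0.5]])

```text
t: 4.15
tcp_pos: [0.4773, 0.1223, 0.1727]
tool_rot: [0.289, 0.957, 0.003, 0.002]
force: [0.1, 8.2, 1.4]
finger_gap: 0.501
gripper_force: 3.5
```

pendant(deltas=[[[0,-0.002,0],0,0.5],[[0,-0.003,0],0,0.5]])

```text
t: 4.35
tcp_pos: [0.4755, 0.12, 0.1726]
tool_rot: [0.289, 0.957, 0.003, 0.002]
force: [0.2, 9.6, 1.3]
finger_gap: 0.496
gripper_force: 3.7
```

pendant(deltas=[[[0,-0.002,0],0,0.5],[[0,-0.002,0],0,0.5]])

```text
t: 4.55
tcp_pos: [0.4748, 0.1189, 0.1726]
tool_rot: [0.289, 0.957, 0.004, 0.003]
force: [2.2, 11.7, 0.2]
finger_gap: 0.5
gripper_force: 5.1
```

```bash
python3 - <<'E'
from h import *
s=sense(); piv=D([0,.085,0])
R=Rn.from_quat(s['tool_rot']).as_matrix()
k=np.array(s['tcp_pos'])+R[:,1]*.012
for nm,p in(('tcp',s['tcp_pos']),('knob',k)):
  d=np.array(p)-piv; print(nm,'phi',-(np.arctan2(d[0],d[1])+yaw),'r',np.hypot(*d[:2]))
snap('wrist','w3')
E
```

```text
tcp phi 1.058748008771015 r 0.08402515468984388
knob phi 0.9163446958458117 r 0.08450977867126933
```

View pics/w3.png

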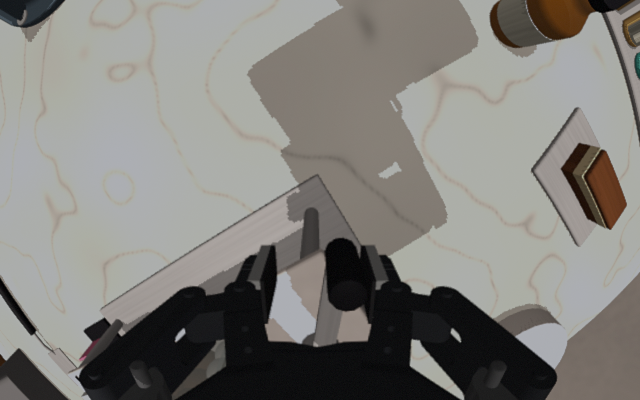

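Knob (346,275) is still held by the right finger, and the estimate is about 0.9 rad with force rising past the spring's 6 N. I'll push a little more to confirm the stop.

pendant(deltas=[[[0,-0.002,0],0,0.5],[[0,-0.004,0],0,0.5],[[0,-0.004,0],0,0.5]])

```text
t: 4.9
tcp_pos: [0.4742, 0.1182, 0.1726]
tool_rot: [0.29, 0.957, 0.007, 0.004]
force: [5.5, 22.6, -3.6]
finger_gap: 0.501
gripper_force: 10.8
```

At the stop: 4 mm of command moved the tool only 0.9 mm while the force doubled. Next, back along the arc.

```bash
python3 - <<'E'
from h import *
s=sense();R=Rn.from_quat(s['tool_rot']).as_matrix();a=np.arctan2(R[1,1],R[0,1])
for ph in (.9,.75,.6,.45,.3,.15,0):
    P=D([-.085*np.sin(ph),.085+.085*np.cos(ph),.1726]); print(ph,(R.T@(P-s['tcp_pos'])).round(3),round(a-yaw-ph,2))
E
```

```text
0.9 [0.    0.014 0.   ] 0.13
0.75 [-0.002  0.027  0.   ] 0.28
0.6 [-0.007  0.039  0.001] 0.43
0.45 [-0.013  0.05   0.001] 0.58
0.3 [-0.02   0.06   0.001] 0.73
0.15 [-0.03   0.069  0.001] 0.88
0 [-0.04   0.076  0.001] 1.03
```

pendant(deltas=[[[0,0.018,0],0.13,0.5],[[-0.002,0.031,0],0.28,0.5],[[-0.007,0.043,0],0.43,0.5],[[-0.013,0.054,0],0.58,0.5],[[-0.02,0.064,0],0.73,0.5],[[-0.03,0.073,0],0.88,0.5],[[-0.04,0.08,0],1.02,0.5],[[-0.04,0.08,0],1.03,0.5],[[-0.04,0.08,0],1.03,0.5],[[-0.04,0.08,0],1.03,0.5]])

```text
t: 5.9
tcp_pos: [0.5473, 0.1574, 0.1709]
tool_rot: [0.722, 0.692, 0.0, 0.0]
force: [0.3, 0.4, -0.2]
finger_gap: 0.503
gripper_force: 0.0
```

```bash
python3 - <<'E'
from h import *
need(D([0,.17,.17]),yaw); snap('wrist','w4')
E
```

```text
t 5.9 tcp [0.5473 0.1574 0.1709] ang -0.042 force [ 0.3  0.4 -0.2] gap 0.503 q [0.08 0.56 1.65 0.   0.93 0.13]
tool shift [0.0022 0.0025 0.0009] turn 0.002
```

View pics/w4.png

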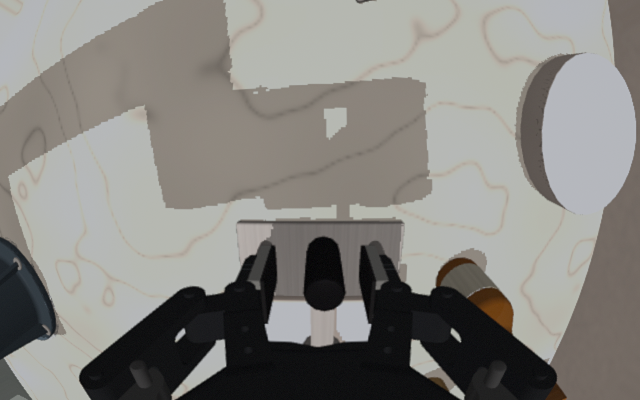

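Lever is at rest at (322,275), free between the fingers with zero force. Next I'll rise, cross above the hopper to the gate and turn a quarter.

pendant(deltas=[[[0,0,-0.05],0,0.5],[[0,0,-0.1],0,0.5],[[0,0,-0.15],0,0.5],[[0,0,-0.18],0,0.5],[[0,0,-0.18],0,0.5],[[-0.04,0,-0.18],0.15,0.5],[[-0.08,0,-0.18],0.3,0.5],[[-0.12,0,-0.18],0.45,0.5],[[-0.16,0.002,-0.18],0.6,0.5],[[-0.2,0.002,-0.18],0.75,0.5],[[-0.24,0.002,-0.18],0.9,0.5],[[-0.28,0.002,-0.18],1.05,0.5],[[-0.308,0.002,-0.18],1.2,0.6],[[-0.308,0.002,-0.18],1.35,0.6],[[-0.308,0.002,-0.18],1.5,0.6],[[-0.308,0.002,-0.15],1.57,0.6],[[-0.308,0.002,-0.11],1.57,0.6],[[-0.308,0.002,-0.08],1.57,0.6],[[-0.308,0.002,-0.08],1.57,0.6],[[-0.308,0.002,-0.08],1.57,0.6]])

```text
t: 7.95
tcp_pos: [0.5359, -0.1502, 0.2498]
tool_rot: [1.0, -0.021, -0.001, -0.0]
force: [0.8, 0.3, 0.7]
finger_gap: 0.602
gripper_force: 0.0
```

```bash
python3 - <<'E'
from h import *
need(D([0,-.14,.164]),yaw-np.pi/2); s=snap('wrist','w5'); st=sense()
R=Rn.from_quat(st['tool_rot']).as_matrix(); H=np.array(s['hand_eye'])
def wp(X):
    c=np.linalg.inv(H)@np.r_[R.T@(X-st['tcp_pos']),1]; c=c[:3]; th=np.arctan2(np.hypot(*c[:2]),c[2]); fo=f(s)
    return (fo*th*c[:2]/np.hypot(*c[:2])+[s['cx'],s['cy']]).round(1)
for p in([0,-.14,.177],[0,-.14,.131],[0,-.15,.177]): print(p,wp(D(p)))
E
```

```text
t 7.95 tcp [ 0.5359 -0.1502  0.2498] ang -1.614 force [0.8 0.3 0.7] gap 0.602 q [-0.47  0.44  1.61  0.    1.09  1.14]
tool shift [0.0006 0.     0.0858] turn 0.001
[0, -0.14, 0.177] [316.8 225.7]
[0, -0.14, 0.131] [316.8 205. ]
[0, -0.15, 0.177] [331.6 225.7]
```

View pics/w5.png

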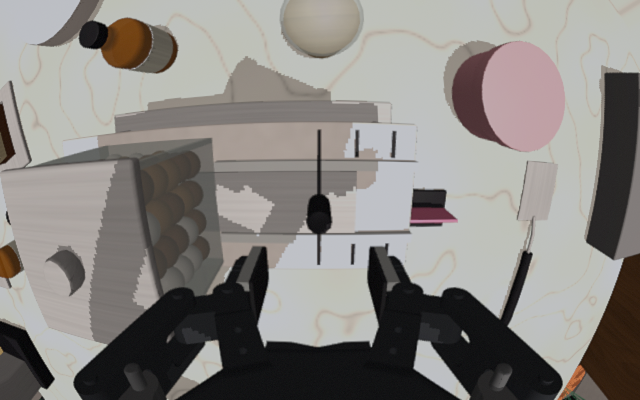

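Gate knob top at (319,221), predicted (317,226): aligned to about 3 mm, gate shut at its first mark. I'll descend and grip.

pendant(deltas=[[[0.002,0.001,0.04],0,0.6],[[0.002,0.001,0.07],0,0.6],[[0.002,0.001,0.085],0,0.6],[[0.002,0.001,0.085],0,0.6],[[0.002,0.001,0.085],0,0.0],[[0.002,0.001,0.085],0,0],[[0.002,0.001,0.085],0,0],[[0.002,0.001,0.085],0,0],[[0.002,0.001,0.085],0,0],[[0.002,0.001,0.085],0,0]], force=40)

```text
t: 9.0
tcp_pos: [0.5398, -0.1515, 0.1674]
tool_rot: [1.0, -0.022, 0.002, 0.0]
force: [0.2, 3.0, 6.7]
finger_gap: 0.2
gripper_force: 39.1
```

```bash
python3 - <<'E'
from h import *
need(D([0,-.17,.164]),yaw-np.pi/2)
E
```

```text
t 9.0 tcp [ 0.5398 -0.1515  0.1674] ang -1.614 force [0.2 3.  6.7] gap 0.2 q [-0.47  0.56  1.68  0.    0.9   1.14]
tool shift [-0.0034  0.0288  0.0034] turn 0.0
```

Grip is sound (17 mm, 39 N, spring 3 N). Draw along tool +y.

pendant(deltas=[[[0,0.004,0],0,0],[[0,0.008,0],0,0],[[0,0.012,0],0,0],[[0,0.016,0],0,0],[[0,0.02,0],0,0],[[0,0.024,0],0,0],[[0,0.027,0],0,0],[[0,0.029,0],0,0],[[0,0.029,0],0,0],[[0,0.029,0],0,0],[[0,0.029,0],0,0]])

```text
t: 10.1
tcp_pos: [0.5385, -0.1785, 0.1674]
tool_rot: [1.0, -0.022, 0.002, -0.001]
force: [2.2, 7.2, 7.3]
finger_gap: 0.193
gripper_force: 39.3
```

```bash
python3 - <<'E'
from h import *
need(D([0,-.17,.164]),yaw-np.pi/2); s=snap('wrist','w6');
cv2.imwrite('pics/w6c.png',cv2.cvtColor(cv2.resize(s['pixels'][90:300,180:440],None,fx=2.8,fy=2.8,interpolation=cv2.INTER_CUBIC),cv2.COLOR_RGB2BGR))
E
```

```text
t 10.1 tcp [ 0.5385 -0.1785  0.1674] ang -1.615 force [2.2 7.2 7.3] gap 0.193 q [-0.52  0.56  1.66  0.01  0.91  1.09]
tool shift [-0.0034  0.0018  0.0033] turn -0.001
```

View pics/w6c.png

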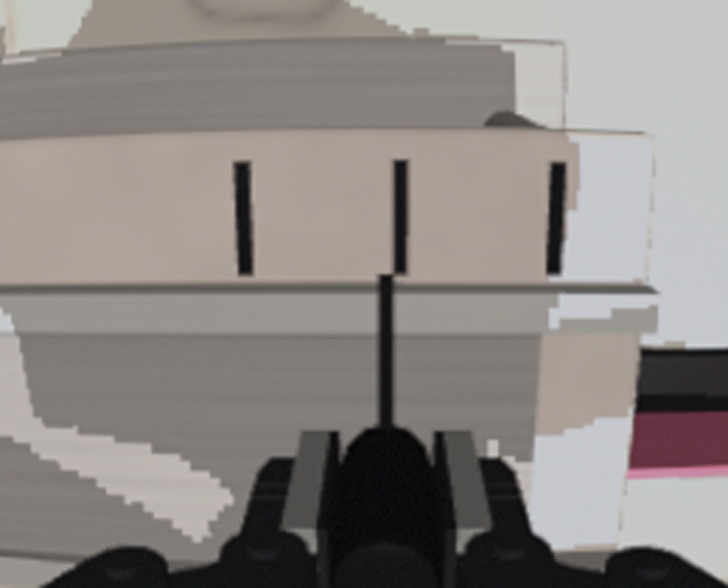

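The pointer tip at crop (386,275) stands just short of the half mark (400,270). With marks about 155 px per 30 mm, the gate is about 27 mm open, so I'll add 2.5 mm.

pendant(deltas=[[[0,0.0025,0],0,0],[[0,0.0025,0],0,0],[[0,0.0025,0],0,0],[[0,0.0025,0],0,0],[[0,0.0025,0],0,0]])

```text
t: 10.65
tcp_pos: [0.5384, -0.1809, 0.1673]
tool_rot: [1.0, -0.022, 0.002, -0.001]
force: [1.8, 8.7, 7.8]
finger_gap: 0.2
gripper_force: 39.4
```

```bash
python3 - <<'E'
from h import *
s=snap('wrist','w7'); t=snap('top','t7')
a=cv2.resize(s['pixels'][90:300,180:440],None,fx=1.6,fy=1.6); b=cv2.resize(t['pixels'][140:250,170:430],(416,176)); 
cv2.imwrite('pics/w7c.png',cv2.cvtColor(np.vstack([a,b]),cv2.COLOR_RGB2BGR))
E
```

```text
(no output)
```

View pics/w7c.png

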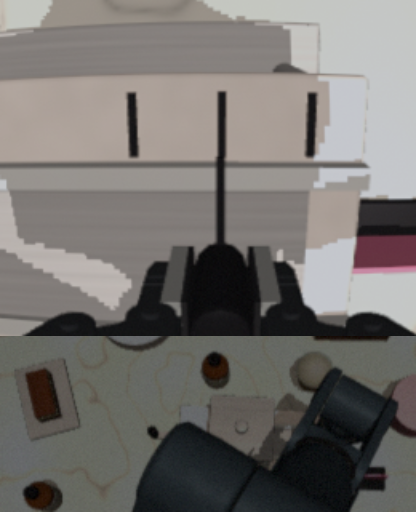

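The pointer (220,160) now lines up with the half mark (221,155), and the spring force is 8.7 N. The top view shows the lever knob at rest (153,432) and the visible bystanders in place.

```bash
python3 -c "
from station import job; print(job.sign_off())"
```

```text
the job is handed in; nothing more can be done
None
```

I swung the lever to its stop and let it return to rest with the gate shut. I then drew the gate to its half mark and handed the job in at about 10.7 s with the gripper still holding it at 8.7 N; the sign-off gave no verdict.

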